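# Interlock a channel section on the storage rack

## Robot

A 6-joint arm with a two-finger parallel gripper is mounted at the origin on a cart in front of the work surface, level with it; the furniture and walls round the work are solid. World frame = base frame: x ahead of the robot, y to its left, z up, the work surface at z = 0. Lengths are in m, angles in degrees, forces in N, time in s.
With the tool pointing down it reaches from about 0.425 to 1.125 m from the base axis. Payload 14.9 kg.
Tool frame: the origin (TCP) lies between the finger pads; the fingertips stand 14 mm ahead of it and the grasp point (between the pads) lies 5 mm behind it; z points along the fingers, y is the line along which they close (so a half turn about z gives the same grasp; the last joint's range is limited). The gripper opens to 91 mm and grips with 3 to 60 N. Pads are 32 mm wide; open, the fingers measure 118 mm over their backs; the gripper's body (76 mm by 178 mm) begins 60 mm behind the grasp point.
Start: joints at [61.862, 21.709, 99.362, -0, 58.929, -1.908], TCP at [0.309, 0.628, 0.228] pointing down, gripper open.
Joint ranges: [-158.91, 158.91], [-42.39, 125.64], [0.06, 152.35], [-60.88, 240.88], [17.5, 164.5], [-176.32, 176.32]. Speed limits (degrees/s): [108.29, 108.29, 136.94, 180, 180, 180].

## Interface

Orientations are given as [roll, pitch, yaw] about the fixed x, y, z axes, in that order (R = Rz(yaw) Ry(pitch) Rx(roll)).
In Python, from station import * gives the robot as it stands.
- The arm moves only by the shell command python3 -m crank 'ROWS' [FORCE]. ROWS is JSON, a list of rows, each an object with "travel": the shift along the world's x, y, z in cm, a list of three; "rot": the turn, a rotation vector about the world's x, y, z in rad, a list of three; "claw": the closure in counts, from 0 (fully open) to 255 (shut). A call has 1 to 12 rows; each row is the pose to reach, as a shift and turn from the pose commanded when the call began; what a row does not reach only later rows make up. A row lasts 1/8 s, in which the tool goes at most 62.5 mm and 10.7 degrees, less where a joint would pass 70% of its speed; a pose out of reach is approached as far as the arm can. A call with a gripper value outside its range is refused whole. The fingers move at their own pace and stop on an object; FORCE is the grip in N (left out, the last holds). Time passes only in rows, so rows that repeat a pose let the fingers close. It gives the time, the measured TCP pose, the force, the opening and the grip force at its end, in the units of the state.
- observe(): the state, without advancing time (a new reading comes with each control period).
- grab_frame(name): name is "scene" or "top" or "wrist"; returns a dict with "img" (400x640x3 uint8, red, green, blue), "mtx" (3x3 intrinsics, pixels), "rvec" (rotation vector, rad) and "tvec" (3), from world to camera coordinates, as OpenCV has them; the wrist camera has in their place "hand_eye" (4x4, takes a point from camera to tool coordinates, whose origin is the TCP and whose axes are the flange's). Camera axes: x right, y down, z forward; pixel columns grow to the right and rows downward; lengths in m; the calibration is good to about 2 mm. A picture is of the moment at which its call begins: read the wrist's pose just before it. There is no depth.
- hand_in(): hands the job in; it is judged then, once.
The state is a dict: "time": time; "qpos": joint angles; "qd": joint speeds; "joint_torque": joint torques, N m; "eef_pos": TCP position; "eef_rot": TCP orientation; "wrist_force": force on the tool from outside, world axes, zero at the start; "wrist_torque": the same for the moment, N m; "width": finger opening in m; "gripper_force": force on a finger pad.
Only numpy, scipy, OpenCV 4.12 (cv2) and the standard library are available. Lean on these libraries where they do the work, as an engineer would, in place of code of your own. Each camera call takes 0.05 s, during which the arm holds its last target. There are 200 camera calls.

## Task

Two shallow aluminium channels lie open side up, side by side, on the blue storage plate. Take the loose deep channel that lies open side down and set it, still open side down and without dropping it, over the middle of the pair, so that it straddles the two neighbouring flanges with one of its own flanges standing on the floor of each trough, in line with the pair and with its ends level with theirs. Leave the other loose channel, the one lying open side up, where it is.

Things in the scene. Friction and masses are not known exactly. Their poses are not given: they have to be found in the camera images.
- cover_channel: Channel to move: loose aluminium C-section lying open side down (web on top, three dark slots in it), 160 long x 50 wide x 50 high, walls 3 mm, about 0.18 kg, rigid. Origin: centre of its footprint at the lower edge of its flanges; web top 50 mm above. x along its length, y across, z up; same after half a turn. Grip it across the 50 mm width, near the top.
- spare_channel: Channel to leave alone: same look and size (160 x 50 x 50, walls 3), loose, but lying open side up (an open trough seen from above). Origin: centre of the underside of its web; x along its length, z up.
- rack: Fixed blue plate 170 x 112 x 6 mm with two aluminium channels on it, open side up along x, each 160 x 50 x 25 high, walls 3, at y = +-25.5. Origin: centre of the plate's underside; z up. Trough floors 9 above it, flange tops 31. Inner flanges fill y -3.5 to 3.5, troughs 3.5 to 47.5 either side. Set right, deep channel's origin is at (0, 0, 9) and its top at 59: grip only its top 20 to clear flanges.

How it is judged:
By the outcome, as a careful person would: the job done as asked, in the order asked, and still so for the second after the job is handed in, with the robot touching nothing.
It also fails if it takes over 35 s, if anything falls off the work surface, if the arm or the gripper's body presses on something with over 40 N, if the wrist force passes 120 N, or if a joint passes its speed limit or range.

## Working session

There is one attempt and no reset: what is moved stays moved. The work goes in short steps, Python scripts to look and compute and a shell command to move; the robot and the scene stay as the last step left them, time stands still between calls to the robot, and variables do not carry over. Pictures are saved under pics/ and viewed, at most 10 in all, crops included, and the job is handed in when it is done.

```bash
mkdir -p pics
python3 - <<'E'
from station import *
import cv2,pickle
s=observe();print(s)
d={}
for n in("top","scene"):
    f=grab_frame(n);d[n]=f;cv2.imwrite(f"pics/{n}0.png",f["img"][:,:,::-1])
    print(n,f["mtx"],f["rvec"],f["tvec"])
pickle.dump(d,open("f0.pkl","wb"))
E
```

```text
{'time': 0.0, 'qpos': array([ 6.18613331e+01,  2.17390623e+01,  9.93963303e+01,  2.24832457e-03,
        5.89278468e+01, -1.90718229e+00]), 'qd': array([-0.00421679, -0.03807231, -0.02083669,  0.03945446, -0.03042674,
       -0.00753527]), 'joint_torque': array([ 4.48646126e-03, -7.63750505e+01, -4.34365869e+01,  6.52857288e-02,
        4.23641538e-02, -7.42019506e-05]), 'eef_pos': array([0.30920564, 0.62757499, 0.22727533]), 'eef_rot': array([-1.79936860e+02, -4.02802018e-03,  1.53767352e+02]), 'wrist_force': array([ 0.46388286, -0.21262811,  0.79714726]), 'wrist_torque': array([0.08748256, 0.01981952, 0.020998  ]), 'gripper_force': 0.0, 'width': 0.09113041100098586}
top [[479.29347449   0.         322.02445624]
 [  0.         479.29347449 192.50190318]
 [  0.           0.           1.        ]] [ 2.1944553  -2.19494975  0.0738049 ] [-0.07263449  0.50917021  1.21120959]
scene [[423.67685928   0.         323.53943907]
 [  0.         423.67685928 197.92914365]
 [  0.           0.           1.        ]] [ 2.28548472 -0.6930132   0.25545097] [-0.47089948  0.20935501  0.83394339]
```

View pics/top0.png

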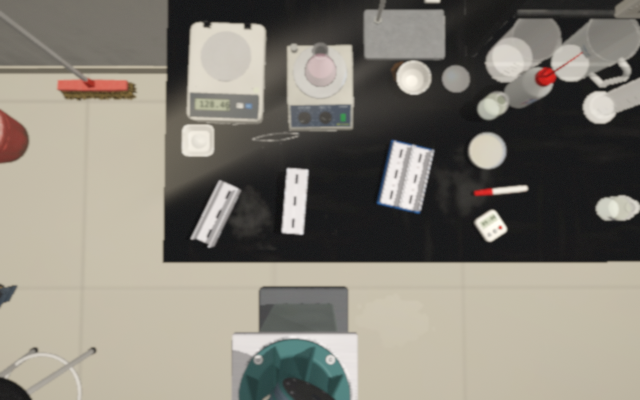

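View pics/scene0.png

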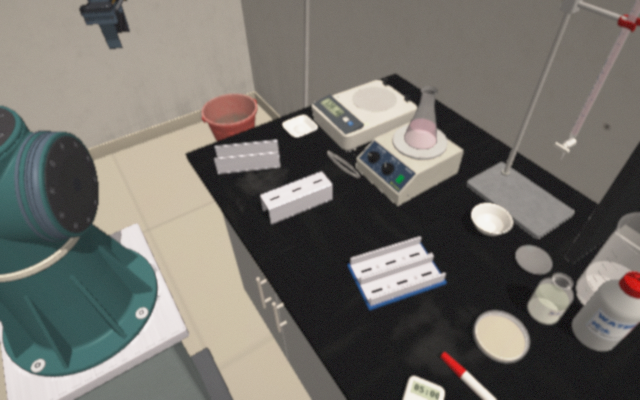

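The top view shows the cover (web up, three slots) at about (295,202), the rack at (406,177) and the spare trough at (215,213). The scene view agrees: cover at (297,197), rack at (397,272), spare at (247,157). I'll use the slot centroids on the known plane heights.

```bash
cat > h.py <<'E'
import numpy as np,cv2
from scipy.spatial.transform import Rotation as Rn
def cam(f,s=None):
    "R,c: camera->world"
    if "rvec" in f:
        R=cv2.Rodrigues(np.array(f["rvec"],float))[0].T; return R,-R@np.ravel(f["tvec"])
    T=np.array(f["hand_eye"]);Rt=Rn.from_euler("xyz",s["eef_rot"],degrees=True).as_matrix()
    return Rt@T[:3,:3],Rt@T[:3,3]+s["eef_pos"]
def onplane(f,uv,z,s=None):
    R,c=cam(f,s);uv=np.atleast_2d(uv)
    d=np.c_[uv,np.ones(len(uv))]@np.linalg.inv(f["mtx"]).T@R.T
    return c+d*((z-c[2])/d[:,2])[:,None]
def slots(img,box,lo,hi,rel=45):
    "dark blobs inside bright region: black-hat, centroids"
    x0,y0,x1,y1=box;g=cv2.cvtColor(img,cv2.COLOR_RGB2GRAY)[y0:y1,x0:x1]
    b=cv2.morphologyEx(g,cv2.MORPH_BLACKHAT,np.ones((2*int(hi**.5)|1,)*2,np.uint8))
    n,l,st,c=cv2.connectedComponentsWithStats((b>rel).astype(np.uint8))
    return [(c[i]+[x0,y0],st[i,4]) for i in range(1,n) if lo<=st[i,4]<=hi]
E
python3 - <<'E'
from h import *;import pickle
f=pickle.load(open("f0.pkl","rb"))["top"];print("cam",cam(f)[1])
for nm,box,z in(("cover",(280,165,312,238),.05),("rack",(375,138,438,215),.009)):
    for c,a in slots(f["img"],box,4,60): print(nm,c.round(1),a,onplane(f,c,z)[0].round(4))
h=cv2.cvtColor(f["img"],cv2.COLOR_RGB2HSV)
m=(h[:,:,2]>110).astype(np.uint8);m[:,:]*=1
for nm,(x0,y0,x1,y1),z in(("cover",(275,160,315,240),.05),("rack",(372,135,440,218),.02)):
    k,_=cv2.findContours(m[y0:y1,x0:x1],0,2);k=max(k,key=cv2.contourArea)
    p=cv2.boxPoints(cv2.minAreaRect(k))+[x0,y0];w=onplane(f,p,z);print(nm,w.mean(0).round(4),np.linalg.norm(w[0]-w[1]),np.linalg.norm(w[1]-w[2]),w[:,:2].round(3).tolist())
crop=cv2.resize(f["img"][130:250,180:450],None,fx=2.9,fy=2.9,interpolation=cv2.INTER_CUBIC)
cv2.imwrite("pics/crop0.png",crop[:,:,::-1])
E
```

```text
cam [ 0.43591698 -0.06354934  1.23995831]
cover [296.1 179. ] 22 [ 0.5407 -0.008   0.05  ]
cover [294.3 200.8] 18 [ 0.4864 -0.0037  0.05  ]
cover [292.8 222.5] 22 [ 0.4325 -0.      0.05  ]
rack [400.4 153.2] 20 [ 0.6113 -0.2757  0.009 ]
rack [419.4 157.7] 19 [ 0.5998 -0.3249  0.009 ]
rack [395.7 173.6] 21 [ 0.5585 -0.263   0.009 ]
rack [414.9 178.2] 18 [ 0.5465 -0.3127  0.009 ]
rack [390.9 194.4] 19 [ 0.5046 -0.2503  0.009 ]
rack [410.2 199.2] 19 [ 0.4924 -0.2997  0.009 ]
cover [ 0.4869 -0.0043  0.05  ] 0.16446307878259583 0.057070722002310635 [[0.407, 0.03], [0.571, 0.018], [0.567, -0.039], [0.403, -0.026]]
rack [ 0.5507 -0.2875  0.02  ] 0.17033532008879915 0.11345399965467069 [[0.481, -0.212], [0.647, -0.253], [0.62, -0.363], [0.455, -0.321]]
```

View pics/crop0.png

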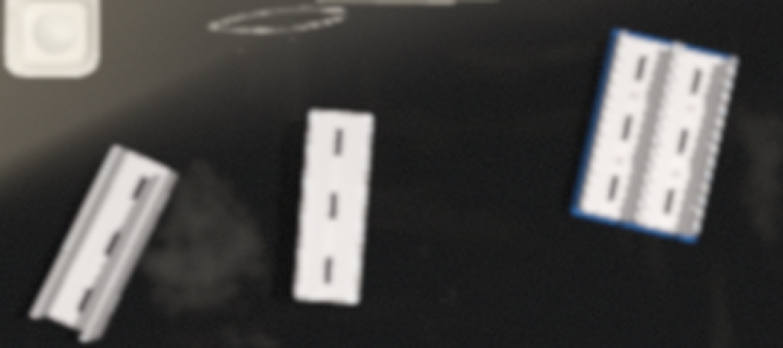

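The crop confirms it: spare trough left, cover (web up) in the middle, rack on the right. Cover centre is ≈(0.487,-0.004) at yaw -4.2°. Rack centre is ≈(0.552,-0.288) at yaw -13.3°. Slot row spacing is 51 mm, as expected. I'll hover over the cover for a wrist look.

```bash
python3 -m crank '[{"travel":[1,-3,0],"rot":[0,0,0.05],"claw":0},{"travel":[2.5,-8,0],"rot":[0,0,0.1],"claw":0},{"travel":[4,-14,0],"rot":[0,0,0.15],"claw":0},{"travel":[5.5,-20,0],"rot":[0,0,0.2],"claw":0},{"travel":[7,-26,0],"rot":[0,0,0.25],"claw":0},{"travel":[8.8,-32,0],"rot":[0,0,0.3],"claw":0},{"travel":[10.5,-38,0],"rot":[0,0,0.34],"claw":0},{"travel":[12.3,-44,0],"rot":[0,0,0.384],"claw":0},{"travel":[14,-50,0],"rot":[0,0,0.384],"claw":0},{"travel":[15.7,-56,0],"rot":[0,0,0.384],"claw":0},{"travel":[17,-61,0],"rot":[0,0,0.384],"claw":0},{"travel":[17.8,-63.2,0],"rot":[0,0,0.384],"claw":0}]' 20
python3 - <<'E'
from station import *
from h import *;import pickle
for _ in range(4): grab_frame("top")
s=observe();f=grab_frame("wrist");pickle.dump((s,f),open("w1.pkl","wb"))
print(s["eef_pos"],s["eef_rot"],s["width"],s["time"],s["qpos"],cam(f,s)[1])
cv2.imwrite("pics/w1.png",f["img"][:,:,::-1])
E
```

```text
time: 1.6
eef_pos: [0.4876, -0.0064, 0.2279]
eef_rot: [-180.0, -0.0, 175.6]
wrist_force: [-0.1, 0.5, -0.7]
width: 0.0911
gripper_force: 0.0
[ 0.48705839 -0.00396448  0.22765024] [ 1.79993693e+02 -3.76213416e-02  1.75722523e+02] 0.091597226155733 1.8 [-3.21190875e+00  2.13237740e+00  1.23578143e+02  8.62380582e-03
  5.43269771e+01 -8.89394615e+01] [0.40908108 0.00199817 0.38489377]
```

View pics/w1.png

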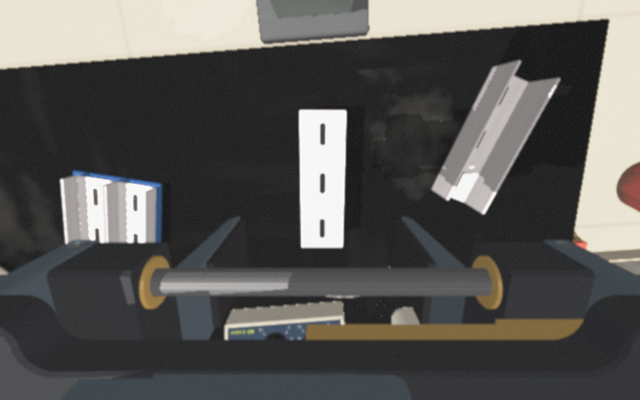

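The wrist view shows the whole cover at (322,180), slots at x≈322 and rows 133/183/228, with the fingers straddling it. Measuring it closely.

Run:
```python
from h import *;import pickle
s,f=pickle.load(open("w1.pkl","rb"))
for c,a in slots(f["img"],(302,112,344,245),15,260): print(c.round(1),a,onplane(f,c,.05,s)[0].round(4))
g=cv2.cvtColor(f["img"],cv2.COLOR_RGB2GRAY);x0,y0,x1,y1=285,95,362,262
k,_=cv2.findContours((g[y0:y1,x0:x1]>130).astype(np.uint8),0,2);k=max(k,key=cv2.contourArea)
w=onplane(f,k[:,0]+[x0,y0],.05,s)[:,:2].astype(np.float32)*1000
print(cv2.minAreaRect(w))
```

```text
[322.1 133.5] 109 [0.4309 0.0022 0.05  ]
[322.  182.8] 97 [ 0.486  -0.0019  0.05  ]
[322.  227.8] 89 [ 0.5409 -0.0059  0.05  ]
[343.  231.5] 26 [0.5475 0.0189 0.05  ]
((485.580078125, -2.0092735290527344), (52.0492057800293, 161.11927795410156), 85.5949935913086)
```

```bash
python3 -m crank '[{"travel":[-0.15,0.15,-3],"rot":[0,0,0],"claw":0},{"travel":[-0.15,0.15,-7],"rot":[0,0,0],"claw":0},{"travel":[-0.15,0.15,-11],"rot":[0,0,0],"claw":0},{"travel":[-0.15,0.15,-14.5],"rot":[0,0,0],"claw":0},{"travel":[-0.15,0.15,-17],"rot":[0,0,0],"claw":0},{"travel":[-0.15,0.15,-18.2],"rot":[0,0,0],"claw":0},{"travel":[-0.15,0.15,-18.2],"rot":[0,0,0],"claw":0},{"travel":[-0.15,0.15,-18.2],"rot":[0,0,0],"claw":0}]'
python3 -m crank '[{"travel":[0,0,0],"rot":[0,0,0],"claw":255},{"travel":[0,0,0],"rot":[0,0,0],"claw":255},{"travel":[0,0,0],"rot":[0,0,0],"claw":255},{"travel":[0,0,0],"rot":[0,0,0],"claw":255},{"travel":[0,0,0],"rot":[0,0,0],"claw":255},{"travel":[0,0,0],"rot":[0,0,0],"claw":255},{"travel":[0,0,0],"rot":[0,0,0],"claw":255},{"travel":[0,0,0],"rot":[0,0,0],"claw":255}]' 25
```

```text
time: 2.85
eef_pos: [0.4865, -0.0023, 0.0468]
eef_rot: [180.0, 0.1, 175.8]
wrist_force: [-1.1, -0.1, -0.1]
width: 0.0912
gripper_force: 0.0
time: 3.85
eef_pos: [0.4859, -0.0026, 0.046]
eef_rot: [-180.0, -0.0, 175.8]
wrist_force: [-1.1, -0.2, 3.7]
width: 0.0494
gripper_force: 25.0
```

```bash
python3 -m crank '[{"travel":[0,0,1],"rot":[0,0,0],"claw":255},{"travel":[0,0,4],"rot":[0,0,0],"claw":255},{"travel":[0,0,8],"rot":[0,0,0],"claw":255},{"travel":[0,0,12],"rot":[0,0,0],"claw":255},{"travel":[2,-3,16],"rot":[0,0,-0.03],"claw":255},{"travel":[4.5,-6,18],"rot":[0,0,-0.07],"claw":255},{"travel":[7,-9.5,18],"rot":[0,0,-0.11],"claw":255},{"travel":[9.5,-12.5,18],"rot":[0,0,-0.15],"claw":255},{"travel":[10.4,-13.7,18],"rot":[0,0,-0.159],"claw":255},{"travel":[10.4,-13.7,18],"rot":[0,0,-0.159],"claw":255},{"travel":[10.4,-13.7,18],"rot":[0,0,-0.159],"claw":255},{"travel":[10.4,-13.7,18],"rot":[0,0,-0.159],"claw":255}]'
python3 - <<'E'
from station import *
from h import *;import pickle
s=observe();f=grab_frame("wrist");pickle.dump((s,f),open("w2.pkl","wb"))
print(s["eef_pos"],s["eef_rot"],s["width"],s["time"])
cv2.imwrite("pics/w2.png",f["img"][:,:,::-1])
E
```

```text
time: 5.35
eef_pos: [0.5894, -0.1387, 0.226]
eef_rot: [180.0, -0.0, 166.7]
wrist_force: [0.2, -1.1, -2.9]
width: 0.0496
gripper_force: 25.0
[ 0.58936092 -0.1387463   0.22599214] [ 1.79996364e+02 -1.56183101e-02  1.66717737e+02] 0.04961277662145286 5.35
```

View pics/w2.png

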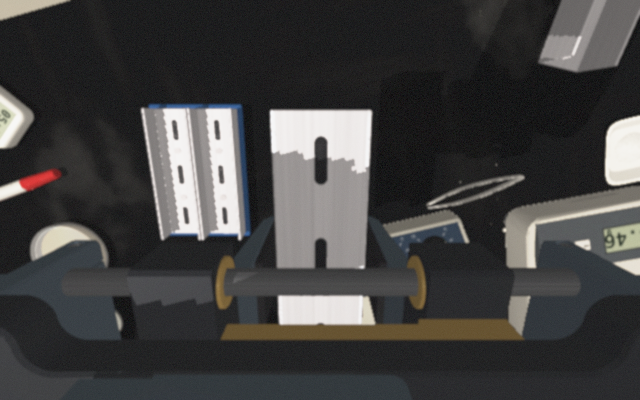

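The wrist view shows the cover held (near end at row 110, columns 271–372, slot at (321,160)). All six rack slots are clear, at x≈180 and 221, rows 130/174/216.

Run:
```python
from h import *;import pickle
s,f=pickle.load(open("w2.pkl","rb"));P=[]
for c,a in slots(f["img"],(165,112,237,232),30,260):
    p=onplane(f,c,.009,s)[0];P.append(p);print(c.round(1),a,p.round(4))
z=s["eef_pos"][2]+.004
sl=onplane(f,[[321,160]],z,s)[0]; e=onplane(f,[[271,110],[372,110]],z,s)
u=np.array([np.cos(np.radians(-13.28)),np.sin(np.radians(-13.28))]);v=np.array([-u[1],u[0]])
for n,q in(("slot",sl),("end",e.mean(0)),("endL",e[0]),("endR",e[1])):
    d=q[:2]-s["eef_pos"][:2];print(n,"along",d@u,"across",d@v)
```

```text
[234.5 137.4] 235 [ 0.5175 -0.2301  0.009 ]
[174.7 129.6] 105 [ 0.492  -0.2981  0.009 ]
[216.6 129.6] 106 [ 0.5036 -0.2484  0.009 ]
[191.2 156.4] 32 [ 0.5274 -0.2897  0.009 ]
[180.4 174.2] 95 [ 0.5456 -0.3108  0.009 ]
[220.6 174.2] 98 [ 0.5573 -0.2611  0.009 ]
[185.7 215. ] 86 [ 0.5989 -0.3234  0.009 ]
[224.5 215.3] 90 [ 0.611  -0.2737  0.009 ]
slot along -0.05494259962387597 across 0.00030602902726628296
end along -0.07952745421829738 across 0.0005108210926629054
endL along -0.07950291663068806 across -0.024232685138099026
endR along -0.0795519918059067 across 0.025254327323424846
```

Rack centre is (0.5514,-0.2859), yaw -13.3°. The cover is centred in the hand to within 0.5 mm, and slots and ends agree with the given sizes. Moving over the rack and lowering.

```bash
python3 -m crank '[{"travel":[-0.5,-2,0],"rot":[0,0,0],"claw":255},{"travel":[-1.4,-5.5,0],"rot":[0,0,0],"claw":255},{"travel":[-2.4,-9.5,0],"rot":[0,0,0],"claw":255},{"travel":[-3.3,-13,0],"rot":[0,0,0],"claw":255},{"travel":[-3.8,-14.8,0],"rot":[0,0,0],"claw":255},{"travel":[-3.8,-14.8,-2],"rot":[0,0,0],"claw":255},{"travel":[-3.8,-14.8,-6],"rot":[0,0,0],"claw":255},{"travel":[-3.8,-14.8,-10],"rot":[0,0,0],"claw":255},{"travel":[-3.8,-14.8,-13],"rot":[0,0,0],"claw":255},{"travel":[-3.8,-14.8,-15],"rot":[0,0,0],"claw":255},{"travel":[-3.8,-14.8,-15.5],"rot":[0,0,0],"claw":255},{"travel":[-3.8,-14.8,-15.5],"rot":[0,0,0],"claw":255}]'
python3 -m crank '[{"travel":[0,0,0],"rot":[0,0,0],"claw":255},{"travel":[0,0,-0.5],"rot":[0,0,0],"claw":255},{"travel":[0,0,-1],"rot":[0,0,0],"claw":255},{"travel":[0,0,-1.3],"rot":[0,0,0],"claw":255},{"travel":[0,0,-1.3],"rot":[0,0,0],"claw":255},{"travel":[0,0,-1.3],"rot":[0,0,0],"claw":255}]'
python3 - <<'E'
from station import *
import cv2
s=observe();print(s["eef_pos"],s["eef_rot"],s["wrist_force"])
f=grab_frame("scene")["img"][210:340,320:480];cv2.imwrite("pics/s3.png",cv2.resize(f,None,fx=4,fy=4,interpolation=2)[:,:,::-1])
E
```

```text
time: 6.9
eef_pos: [0.5522, -0.2875, 0.0713]
eef_rot: [-180.0, 0.0, 166.7]
wrist_force: [-0.0, -0.9, -1.3]
width: 0.0498
gripper_force: 25.0
time: 7.65
eef_pos: [0.5519, -0.2876, 0.0579]
eef_rot: [180.0, 0.0, 166.7]
wrist_force: [0.0, -1.0, -2.7]
width: 0.0495
gripper_force: 25.0
[ 0.5519316  -0.28758983  0.05794846] [1.79999702e+02 2.42929212e-03 1.66659903e+02] [ 0.01844125 -0.9612557  -2.71989722]
```

View pics/s3.png

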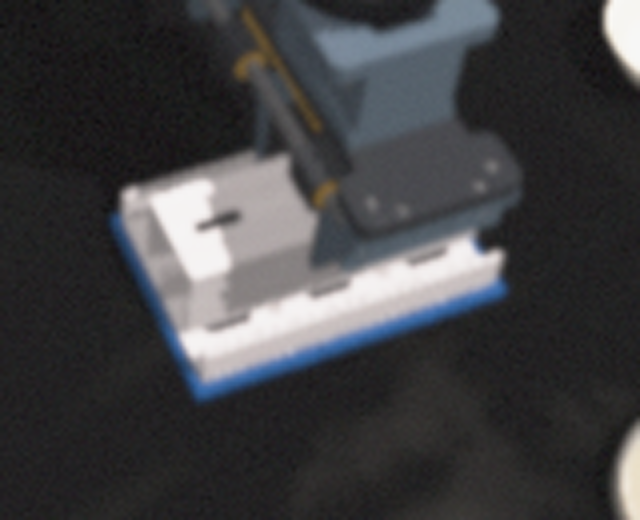

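The cover straddles the inner flanges and its near end is level with the pair's (near corner around (190,270) in the crop). Lowering the last 3 mm gently.

```bash
python3 -m crank '[{"travel":[0,0.05,-0.1],"rot":[0,0,0],"claw":255},{"travel":[0,0.05,-0.15],"rot":[0,0,0],"claw":255},{"travel":[0,0.05,-0.2],"rot":[0,0,0],"claw":255},{"travel":[0,0.05,-0.25],"rot":[0,0,0],"claw":255},{"travel":[0,0.05,-0.25],"rot":[0,0,0],"claw":255},{"travel":[0,0.05,-0.25],"rot":[0,0,0],"claw":255}]'
```

```text
time: 8.45
eef_pos: [0.5519, -0.2871, 0.0554]
eef_rot: [-180.0, 0.0, 166.7]
wrist_force: [1.3, 0.7, -2.2]
width: 0.0502
gripper_force: 25.0
```

```bash
python3 -m crank '[{"travel":[0,0,-0.05],"rot":[0,0,0],"claw":255},{"travel":[0,0,-0.05],"rot":[0,0,0],"claw":255},{"travel":[0,0,-0.05],"rot":[0,0,0],"claw":255}]'
python3 -m crank '[{"travel":[0,0,-0.05],"rot":[0,0,0],"claw":255},{"travel":[0,0,-0.05],"rot":[0,0,0],"claw":255},{"travel":[0,0,-0.05],"rot":[0,0,0],"claw":255}]'
```

```text
time: 8.82
eef_pos: [0.552, -0.2871, 0.055]
eef_rot: [-180.0, 0.0, 166.7]
wrist_force: [0.4, 0.9, -0.4]
width: 0.0501
gripper_force: 25.0
time: 9.2
eef_pos: [0.5519, -0.2871, 0.055]
eef_rot: [180.0, -0.0, 166.7]
wrist_force: [-3.8, 2.1, 8.5]
width: 0.0495
gripper_force: 25.0
```

Contact: the vertical force went to +8.5 N at the expected height of 0.055. Releasing and lifting.

```bash
python3 -m crank '[{"travel":[0,0,0],"rot":[0,0,0],"claw":110},{"travel":[0,0,0],"rot":[0,0,0],"claw":90},{"travel":[0,0,0],"rot":[0,0,0],"claw":60},{"travel":[0,0,0],"rot":[0,0,0],"claw":40},{"travel":[0,0,0],"rot":[0,0,0],"claw":40},{"travel":[0,0,1],"rot":[0,0,0],"claw":40},{"travel":[0,0,4],"rot":[0,0,0],"claw":40},{"travel":[0,0,8],"rot":[0,0,0],"claw":40},{"travel":[0,0,13],"rot":[0,0,0],"claw":40},{"travel":[0,0,17],"rot":[0,0,0],"claw":40},{"travel":[0,0,17],"rot":[0,0,0],"claw":40},{"travel":[0,0,17],"rot":[0,0,0],"claw":40}]'
python3 - <<'E'
from station import *
from h import *
for _ in range(3): grab_frame("top")
s=observe();f=grab_frame("wrist");print(s["eef_pos"],s["eef_rot"],s["width"],s["time"])
cv2.imwrite("pics/w4.png",f["img"][:,:,::-1])
import pickle;pickle.dump((s,f),open("w4.pkl","wb"))
E
```

```text
time: 10.7
eef_pos: [0.5516, -0.2869, 0.2243]
eef_rot: [180.0, -0.0, 166.7]
wrist_force: [-0.3, 0.2, 0.5]
width: 0.077
gripper_force: 0.0
[ 0.55133905 -0.28676642  0.22326843] [ 1.79969930e+02 -1.03343809e-01  1.66659504e+02] 0.07720936033034147 10.85
```

View pics/w4.png

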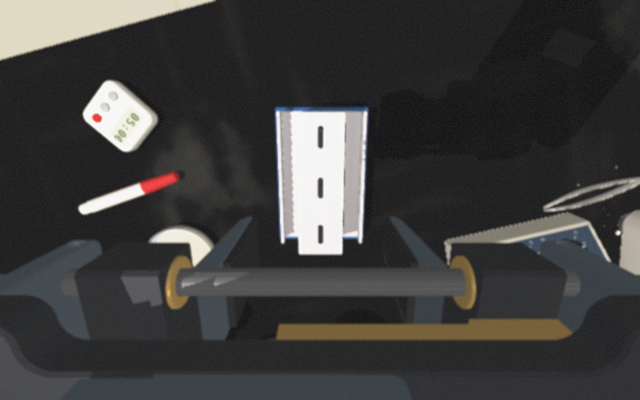

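The cover sits on the rack, slots at x≈321, rows 137/187/234; the outer rack flanges are at columns ≈277 and 366. Checking the fit numerically.

Run:
```python
from h import *;import pickle
s,f=pickle.load(open("w4.pkl","rb"))
P=[]
for c,a in slots(f["img"],(303,112,340,250),40,260): p=onplane(f,c,.059,s)[0];P.append(p);print(c.round(1),a,p.round(4))
P=np.array(P);print("centre",P.mean(0).round(4),"yaw",np.degrees(np.arctan2(*(P[-1]-P[0])[[1,0]])))
h=cv2.cvtColor(f["img"],cv2.COLOR_RGB2HSV)
m=((h[:,:,1]>110)&(h[:,:,0]>100)&(h[:,:,0]<130)&(h[:,:,2]>60));m[:95]=0;m[250:]=0;m[:,:265]=0;m[:,380:]=0
y,x=np.nonzero(m);print("blue",x.min(),x.max(),y.min(),y.max())
g=cv2.cvtColor(f["img"],cv2.COLOR_RGB2GRAY)
for r in(150,200): print(r,[int(v) for v in g[r,268:376]])
u=np.array([np.cos(np.radians(-13.3)),np.sin(np.radians(-13.3))]);v=np.array([-u[1],u[0]]);c=P.mean(0)[:2]
for n,q,z in(("blueNear",(322,y.min()),.006),("blueFar",(290,y.max()),.006)):
    d=onplane(f,[q],z,s)[0][:2]-c;print(n,"along",d@u)
```

```text
[319.9 136.5] 138 [ 0.4984 -0.2747  0.059 ]
[319.8 187.4] 125 [ 0.5519 -0.2875  0.059 ]
[320.4 233.8] 108 [ 0.6057 -0.2995  0.059 ]
centre [ 0.552  -0.2872  0.059 ] yaw -12.982533303450088
blue 274 368 106 239
150 [34, 36, 34, 37, 35, 34, 33, 44, 87, 155, 225, 243, 227, 177, 172, 184, 183, 178, 178, 175, 176, 174, 176, 195, 231, 245, 246, 246, 246, 246, 246, 246, 245, 245, 246, 246, 246, 245, 245, 245, 245, 245, 245, 245, 245, 245, 245, 245, 245, 245, 246, 246, 246, 246, 246, 246, 246, 246, 245, 245, 245, 245, 245, 245, 245, 245, 245, 245, 245, 245, 245, 246, 245, 246, 247, 243, 211, 181, 181, 179, 178, 177, 178, 178, 177, 178, 179, 180, 183, 179, 180, 174, 168, 179, 203, 216, 192, 136, 76, 40, 25, 20, 23, 27, 34, 23, 20, 23]
200 [39, 40, 38, 44, 40, 37, 38, 37, 37, 49, 96, 170, 225, 230, 203, 165, 157, 165, 169, 170, 168, 171, 170, 176, 204, 236, 245, 245, 245, 245, 246, 247, 246, 245, 244, 244, 245, 245, 244, 244, 244, 244, 244, 245, 245, 245, 244, 244, 244, 245, 245, 245, 245, 245, 245, 245, 245, 244, 244, 244, 244, 244, 244, 244, 244, 245, 245, 245, 244, 244, 244, 244, 246, 247, 245, 205, 163, 165, 171, 174, 173, 172, 174, 174, 174, 174, 177, 173, 172, 169, 173, 191, 226, 243, 240, 178, 89, 41, 28, 22, 29, 22, 27, 30, 30, 35, 39, 33]
blueNear along -0.08699500667233466
blueFar along 0.08465252038235697
```

```bash
python3 -c "
from station import *
print(hand_in())"
```

```text
the job is handed in; nothing more can be done
None
```

The deep channel now stands open side down over the middle of the pair, lined up to about 1 mm and 0.3°, the spare channel was not touched, and the job was handed in at about 11 s with the arm clear.

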